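Back off the thumbscrew of a kitchen press

ROBOT

A 6-joint arm with a two-finger parallel gripper is mounted at the origin on a cart in front of the work surface, level with it; the furniture and walls round the work are solid. World frame = base frame: x ahead of the robot, y to its left, z up, the work surface at z = 0. Lengths are in mm, angles in rad, forces in N, time in s.
With the tool pointing down it reaches from about 350 to 875 mm from the base axis. Payload 4.2 kg.
Tool frame: the origin (TCP) lies at the very end of the fingers, on their centre line; the grasp point (between the pads) lies arm.grip_point_offset behind it (arm.grip_point_offset is the distance from the TCP to the grasp point, in mm); z points along the fingers, y is the line along which they close (so a half turn about z gives the same grasp; the last joint's range is limited). The gripper opens to 85 mm and grips with 20 to 120 N. Pads are 22 mm wide; open, the fingers measure 114 mm over their backs; the gripper's body (76 mm by 85 mm) begins 54 mm behind the grasp point. The pads swing forward as they close: fully open they stand 13 mm farther back than shut.
Start: joints at [1.561, 0.385, 0.008, 0, -1.194, -0.259], TCP at [165.952, 602.544, 210.612] pointing down, gripper open.
Joint ranges: [-3.14, 3.14], [-1.21, 2.06], [-1.07, 1.41], [-3.16, 2.05], [-2.99, -0.16], [-3.1, 3.1]. Speed limits (rad/s): [2.79, 2.79, 3.14, 3.14, 3.14, 3.14].

INTERFACE

Orientations are given as a unit quaternion [w, x, y, z].
In Python, from cell import arm gives the robot as it stands. The module is installed in compiled form; this text tells all that it offers.
- The arm moves only by the shell command python3 -m pendant 'ROWS' [OPENING] [FORCE]. ROWS is JSON, a list of rows, each an object of numbers: "dx", "dy", "dz": the shift along the tool's x, y, z in units of 250 mm (1.0 is 250 mm); "spin": the turn about the tool's z in units of 90 degrees (1.0 is 90 degrees). A call has 1 to 10 rows; each row is the pose to reach, as a shift and turn from the pose commanded when the call began, along the tool's axes at that moment; what a row does not reach only later rows make up. A row lasts 1/10 s, in which the tool goes at most 50 mm and 8.59 degrees, less where a joint would pass 70% of its speed; a pose out of reach is approached as far as the arm can. A call with a number of a shift or a turn outside -1 to 1 is refused whole. A call with a gripper value outside its range is refused whole. OPENING is the opening, from 0 (shut) to 1 (fully open), set as the call begins (- or left out, the last holds). The fingers move at their own pace and stop on an object; FORCE is the grip in N (left out, the last holds). Time passes only in rows, so rows that repeat a pose let the fingers close. It gives the time, the measured TCP pose, the force, the opening and the grip force at its end, in the units of the state.
- arm.get_obs(): the state, without advancing time (a new reading comes with each control period).
- arm.grab_frame(name): name is "scene" or "top"; returns the picture (384x512x3 uint8, blue, green, red); there is no depth.
- arm.camera_model(name): a dict with "fov_y" (degrees; the focal length in pixels is half the picture's height over the tangent of half this angle, whatever the lens; pixels are square), "cx", "cy" (the principal point, pixels), "extrinsics" (4x4, takes a point from world to camera coordinates). Camera axes: x right, y up, looking along -z (the intrinsics and any distortion apply to the point x, -y, -z); pixel columns grow to the right and rows downward; lengths in mm; the calibration is good to about 2 mm. A picture is of the moment at which its call begins. camera_model takes no time and is no camera call.
- arm.sign_off(): hands the job in; it is judged then, once.
The state is a dict: "t": time; "joint_pos": joint angles; "joint_vel": joint speeds; "joint_torque": joint torques, N m; "tool_pos": TCP position; "tool_rot": TCP orientation; "wrist_force": force on the tool from outside, world axes, zero at the start; "torque": the same for the moment, N m; "opening": opening from 0.0 (shut) to 1.0 (fully open); "gripper_force": force on a finger pad.
Only numpy, scipy, OpenCV 4.12 (cv2) and the standard library are available. Lean on these libraries where they do the work, as an engineer would, in place of code of your own. Each camera call takes 0.05 s, during which the arm holds its last target. There are 200 camera calls.

TASK

The small press on the worktop is wound down into its steel mould. Push the wings of its thumbscrew round anticlockwise (seen from above) with the fingertips, stroke after stroke, until the pressing plate stands a few millimetres clear above the mould's rim, so that the mould could be taken out to wash. Push lightly, never grip or squeeze the screw, do not run it hard against its upper stop, and leave the mould and the things around it where they stand.

Things in the scene. Friction and masses are not known exactly. Their poses are not given: they have to be found in the camera images.
- press: Kitchen press that does not move: wooden foot 180 x 140 x 18 mm, steel column behind, a level steel arm 34 mm wide over the middle, a thumbscrew through the arm. Origin on the worktop straight under the screw's axis, z up, +x from the screw to the column. The foot runs from x = -70 to +110 mm. Top of arm, and of the boss round the screw: 105 mm above the worktop.
- wing_mid (a point): On the screw's axis at mid height of the wings, x along the wings, z up; turns and rises with the screw; 124 to 129 mm above the worktop at the start. Hub 22 mm diameter; two opposite upright wings, each a disc 28 mm in diameter and 6 mm thick centred 17 mm from the axis: tips 31 mm from the axis, 14 mm above and below this point. Any angle at the start.
- thumbscrew (a joint): Turn of the screw, rad; grows anticlockwise from above; at 0 the wings lie along the press's x. One turn (6.28) raises screw and plate by 10 mm. Starts at 0 to 3.1 (plate 8 to 3 mm below the rim); plate level with rim at 5.03, 2 mm clear at 6.28; upper stop at 12.57. Steady friction 0.05 N m (2 to 3 N at a wing); stays where it is left.
- loop_leg (a point): Top of the carrying loop's front leg, 10 mm round bar standing upright on the arm behind the wings, 38 mm from the screw's axis (at the press's x = +38 mm, y = 0). The loop's highest point is 167 mm above the worktop. Only 22 mm lie between hub and leg: shut fingers sweep round the screw in front and at both sides, but not through here.
- plate_under (a point): Centre of the underside of the square aluminium pressing plate (78 x 78 x 9 mm), which only rises and falls, under the arm.
- mould_rim (a point): Centre of the mouth of the mould at rim height, z up. The mould is an open square steel box 100 x 100 x 45 mm, walls 3 mm, 0.35 kg, standing loose on the press's foot round the plate.
- salt: Salt cellar, 44 mm diameter, 90 mm high, loose, beside the press; origin under its centre.
- spice_jar: Spice jar with dark cap, 41 mm diameter, 105 mm high, loose, beside the press; origin under its centre.
- tin: Low food tin, 86 mm diameter, 40 mm high, loose, beside the press; origin under its centre.
- spoon: Teaspoon 135 mm long, lying loose beside the press; origin under its centre.
There are look-alikes about, which are no part of the job. Leave any green look-alike of the part that bears mould_rim alone.

How it is judged:
By the outcome, as a careful person would: the job done as asked, in the order asked, and still so for the second after the job is handed in, with the robot touching nothing.
It also fails if it takes over 72 s, if anything falls off the work surface, if the arm or the gripper's body presses on something with over 40 N, if the wrist force passes 120 N, or if a joint passes its speed limit or range.

## Working session

There is one attempt and no reset: what is moved stays moved. The work goes in short steps, Python scripts to look and compute and a shell command to move; the robot and the scene stay as the last step left them, time stands still between calls to the robot, and variables do not carry over. Pictures are saved under pics/ and viewed, at most 10 in all, crops included, and the job is handed in when it is done.

```bash
mkdir -p pics; python3 - <<'E'
from cell import arm
import cv2,numpy as np
for n in("scene","top"):
    cv2.imwrite(f"pics/{n}0.png",arm.grab_frame(n)); m=arm.camera_model(n); print(n,{k:(np.round(v,4).tolist()) for k,v in m.items()})
o=arm.get_obs();print(o['t'],o['tool_pos'],o['tool_rot'],o['opening'],arm.grip_point_offset)
E
```

```text
scene {'fov_y': 44.116, 'cx': 257.1583, 'cy': 188.9612, 'extrinsics': [[0.7755, -0.6312, -0.0129, -466.5109], [0.5019, 0.6039, 0.6193, -264.0104], [-0.3831, -0.4867, 0.7851, -1195.6154], [0.0, 0.0, 0.0, 1.0]]}
top {'fov_y': 49.0104, 'cx': 257.7462, 'cy': 191.3449, 'extrinsics': [[0.0061, -1.0, 0.0038, -106.5385], [0.9931, 0.0065, 0.117, -525.0304], [-0.1171, 0.003, 0.9931, -1154.1539], [0.0, 0.0, 0.0, 1.0]]}
0.1 [165.81850561 602.02253344 209.59546783] [ 1.00637733e-03  9.90968806e-01 -1.34088800e-01 -8.45421139e-05] 0.9989423364989719 18.700000000000003
```

View pics/scene0.png

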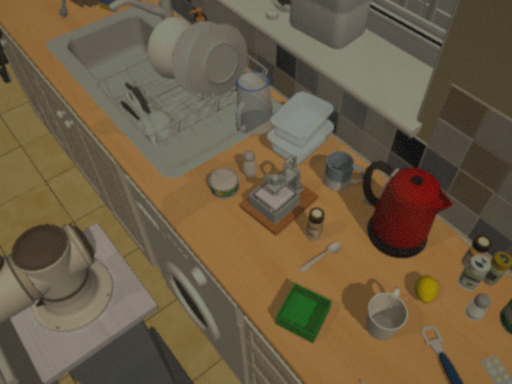

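View pics/top0.png

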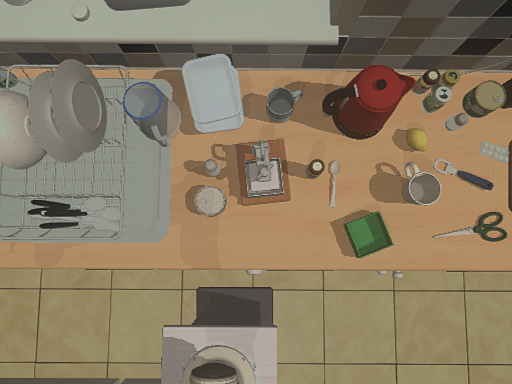

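```bash
python3 - <<'E'
import cv2,numpy as np
a=cv2.imread("pics/scene0.png")[140:240,230:340]; b=cv2.imread("pics/top0.png")[125:215,190:345]
cv2.imwrite("pics/c1.png",cv2.resize(a,None,fx=6,fy=6,interpolation=cv2.INTER_CUBIC))
cv2.imwrite("pics/c2.png",cv2.resize(b,None,fx=5,fy=5,interpolation=cv2.INTER_CUBIC))
E
```

```text
(no output)
```

View pics/c1.png

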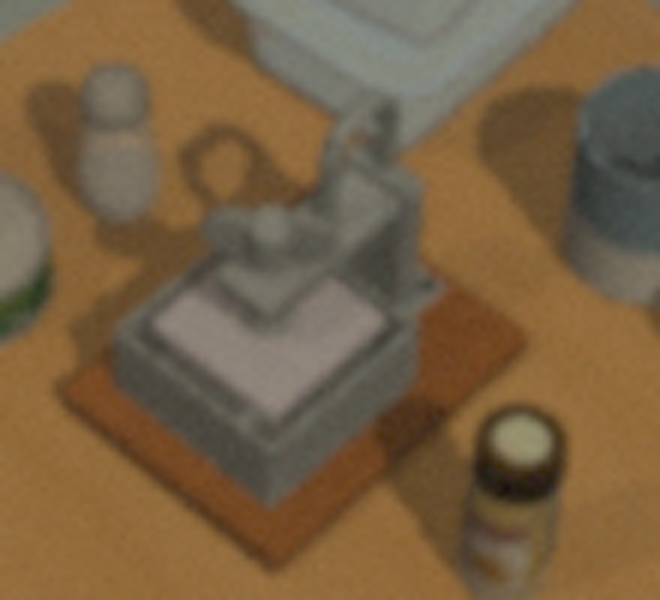

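View pics/c2.png

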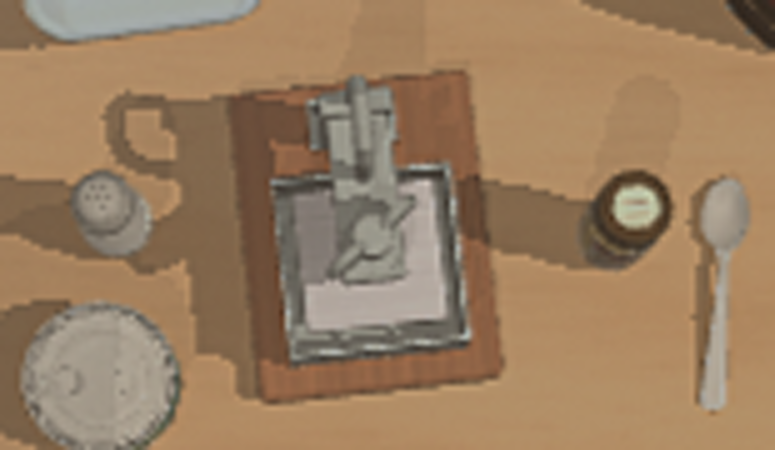

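```bash
cat > h.py <<'E'
from cell import arm
import numpy as np
def ray(n,u,v,z,m={}):
    m=m.setdefault(n,arm.camera_model(n)); f=192/np.tan(np.radians(m['fov_y']/2)); T=np.array(m['extrinsics'])
    R,t=T[:3,:3],T[:3,3]; c=-R.T@t; d=R.T@np.array([(u-m['cx'])/f,-(v-m['cy'])/f,-1])
    return c+d*(z-c[2])/d[2]
def top(u,v,z): return ray("top",190+u/5,125+v/5,z)
def sc(u,v,z): return ray("scene",230+u/6,140+v/6,z)
E
python3 - <<'E'
from h import *
np.set_printoptions(precision=1,suppress=True)
C=np.array([top(*p,18) for p in[(232,95),(468,70),(500,375),(263,402)]]) # BL,BR,FR,FL
S=np.array([sc(*p,18) for p in[(527,340),(272,570),(62,392)]]) #BR,FR,FL
print(C,'\n',S)
ax=(C[0]+C[1]-C[2]-C[3])/2; print('lens',np.linalg.norm(ax),np.linalg.norm(C[0]-C[1]),np.linalg.norm(C[2]-C[3]))
yaw=np.arctan2(ax[1],ax[0]); w=(C[0]-C[1]+C[3]-C[2])[:2];print('yaw',yaw,np.arctan2(-w[0],w[1]))
print('origin from foot top',C.mean(0)-20*np.array([np.cos(yaw),np.sin(yaw),0]))
ss=(S[0]+S[2])/2;d=S[0]-S[1];print('scene yaw',np.arctan2(d[1],d[0]),np.linalg.norm(d),np.linalg.norm(S[1]-S[2]),'orig',ss-20*np.array([np.cos(yaw),np.sin(yaw),0]))
for z in (127,140): print('hub',top(373,238,z),'tips',top(335,277,z),top(413,198,z))
print('hub sc',sc(268,225,138))
for nm,p,z in [('salt',(103,200),90),('jar',(635,205),105),('tin',(100,378),40),('spoon',(724,210),3)]: print(nm,top(*p,z))
print('loop top',top(355,80,167), top(358,190,105))
E
```

```text
[[ 664.2  -40.9   18. ]
 [ 679.9 -177.    18. ]
 [ 503.1 -195.    18. ]
 [ 486.8  -60.6   18. ]] 
 [[ 677.9 -181.1   18. ]
 [ 500.3 -202.2   18. ]
 [ 488.6  -63.9   18. ]]
lens 178.11645310430754 137.0041111603709 135.36261272630688
yaw 0.10593502957905278 0.11743939941963327
origin from foot top [ 563.6 -120.5   18. ]
scene yaw 0.11834161086787565 178.7987334116561 138.80445117631257 orig [ 563.4 -124.6   18. ]
hub [ 563.5 -120.5  127. ] tips [ 542.9 -100.8  127. ] [ 584.8 -141.2  127. ]
hub [ 561.4 -120.2  140. ] tips [ 541.1 -100.8  140. ] [ 582.4 -140.7  140. ]
hub sc [ 563.3 -122.7  138. ]
salt [589.3  24.3  90. ]
jar [ 585.8 -260.   105. ]
tin [497.8  29.6  40. ]
spoon [ 601.6 -326.5    3. ]
loop top [ 637.7 -110.3  167. ] [ 592.9 -112.8  105. ]
```

```bash
for i in 1 2 3; do :; done
python3 -m pendant '[{"dx":0.15,"dy":0.15},{"dx":0.28,"dy":0.28},{"dx":0.41,"dy":0.41},{"dx":0.54,"dy":0.54},{"dx":0.67,"dy":0.67},{"dx":0.75,"dy":0.75},{"dx":0.75,"dy":0.75}]' 0 20
python3 -m pendant '[{"dx":0.13,"dy":0.13},{"dx":0.26,"dy":0.26},{"dx":0.39,"dy":0.39},{"dx":0.52,"dy":0.52},{"dx":0.65,"dy":0.65},{"dx":0.75,"dy":0.75},{"dx":0.75,"dy":0.75}]'
python3 -m pendant '[{"dx":0.13,"dy":0.13},{"dx":0.26,"dy":0.26},{"dx":0.39,"dy":0.39},{"dx":0.52,"dy":0.52},{"dx":0.65,"dy":0.65},{"dx":0.74,"dy":0.74},{"dx":0.74,"dy":0.74},{"dx":0.74,"dy":0.74}]'
python3 -m pendant '[{"spin":0.09},{"spin":0.18},{"spin":0.27},{"spin":0.36},{"spin":0.45},{"spin":0.54},{"spin":0.63},{"spin":0.7},{"spin":0.7},{"spin":0.7}]'
python3 -m pendant '[{"spin":0.09},{"spin":0.18},{"spin":0.27},{"spin":0.36},{"spin":0.45},{"spin":0.54},{"spin":0.62},{"spin":0.62},{"spin":0.62}]'
python3 - <<'E'
from h import *
import cv2
from scipy.spatial.transform import Rotation as Ro
o=arm.get_obs();R=Ro.from_quat(np.roll(o['tool_rot'],-1)).as_matrix();print(o['tool_pos'],R.round(3),o['joint_pos'])
d=np.array([557,-85.4,210])-o['tool_pos'];print(R.T@d/250)
cv2.imwrite("pics/t1.png",cv2.resize(arm.grab_frame("scene")[110:260,210:360],None,fx=4,fy=4))
E
```

```text
[165.81850561 602.02253344 209.59546783] [[ 0.964 -0.266 -0.   ]
 [-0.266 -0.964 -0.002]
 [ 0.     0.002 -1.   ]] [ 1.56059261e+00  3.85539948e-01  6.76988716e-03 -4.48784520e-04
 -1.19400257e+00 -2.58618688e-01]
[2.2392053  2.23497556 0.00311952]validation failed for argument at $[0]...
validation failed for argument at $[0]...
validation failed for argument at $[0]...
validation failed for argument at $[0]...
validation failed for argument at $[0]...
```

View pics/t1.png

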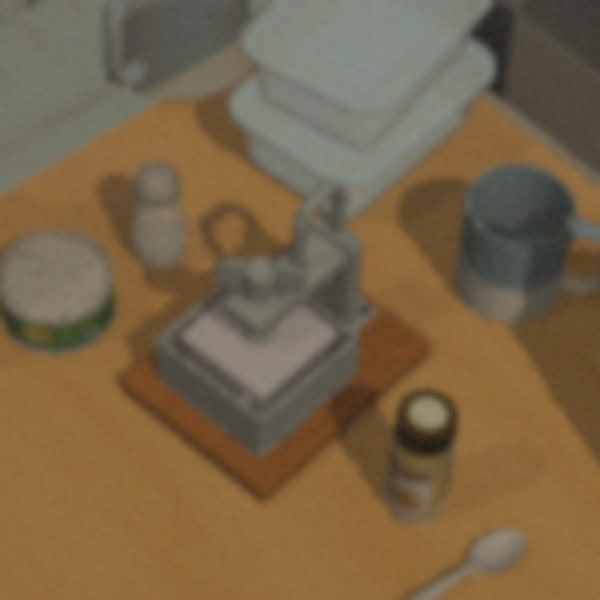

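The picture shows the press unchanged (hub near (262,275) in the crop) and no arm in view. The rows were refused, so every row probably needs all four keys.

```bash
python3 -m pendant '[{"dx":0.13,"dy":0.13,"dz":0,"spin":0},{"dx":0.26,"dy":0.26,"dz":0,"spin":0},{"dx":0.39,"dy":0.39,"dz":0,"spin":0},{"dx":0.52,"dy":0.52,"dz":0,"spin":0},{"dx":0.65,"dy":0.65,"dz":0,"spin":0},{"dx":0.75,"dy":0.75,"dz":0,"spin":0},{"dx":0.75,"dy":0.75,"dz":0,"spin":0}]' 0 20
```

```text
t: 0.85
tool_pos: [297.8, 368.3, 210.6]
tool_rot: [0.001, 0.991, -0.136, -0.0]
wrist_force: [0.2, 0.9, -0.8]
opening: -0.0
gripper_force: 0.0
```

```bash
python3 -m pendant '[{"dx":0.13,"dy":0.13,"dz":0,"spin":0},{"dx":0.26,"dy":0.26,"dz":0,"spin":0},{"dx":0.39,"dy":0.39,"dz":0,"spin":0},{"dx":0.52,"dy":0.52,"dz":0,"spin":0},{"dx":0.65,"dy":0.65,"dz":0,"spin":0},{"dx":0.75,"dy":0.75,"dz":0,"spin":0},{"dx":0.75,"dy":0.75,"dz":0,"spin":0}]'
python3 -m pendant '[{"dx":0.13,"dy":0.13,"dz":0,"spin":0},{"dx":0.26,"dy":0.26,"dz":0,"spin":0},{"dx":0.39,"dy":0.39,"dz":0,"spin":0},{"dx":0.52,"dy":0.52,"dz":0,"spin":0},{"dx":0.65,"dy":0.65,"dz":0,"spin":0},{"dx":0.73,"dy":0.73,"dz":0,"spin":0},{"dx":0.73,"dy":0.73,"dz":0,"spin":0},{"dx":0.73,"dy":0.73,"dz":0,"spin":0}]'
python3 -m pendant '[{"dx":0,"dy":0,"dz":0,"spin":0.09},{"dx":0,"dy":0,"dz":0,"spin":0.18},{"dx":0,"dy":0,"dz":0,"spin":0.27},{"dx":0,"dy":0,"dz":0,"spin":0.36},{"dx":0,"dy":0,"dz":0,"spin":0.45},{"dx":0,"dy":0,"dz":0,"spin":0.54},{"dx":0,"dy":0,"dz":0,"spin":0.63},{"dx":0,"dy":0,"dz":0,"spin":0.7},{"dx":0,"dy":0,"dz":0,"spin":0.7}]'
python3 -m pendant '[{"dx":0,"dy":0,"dz":0,"spin":0.09},{"dx":0,"dy":0,"dz":0,"spin":0.18},{"dx":0,"dy":0,"dz":0,"spin":0.27},{"dx":0,"dy":0,"dz":0,"spin":0.36},{"dx":0,"dy":0,"dz":0,"spin":0.45},{"dx":0,"dy":0,"dz":0,"spin":0.54},{"dx":0,"dy":0,"dz":0,"spin":0.62},{"dx":0,"dy":0,"dz":0,"spin":0.62},{"dx":0,"dy":0,"dz":0,"spin":0.62}]'
cat >> h.py <<'E'
from scipy.spatial.transform import Rotation as Ro
AX=np.array([563.3,-122.0])
def togo(phi_deg,r,g,z):
    "shift/spin in pendant units to the finger pose r along, g behind the wing at world angle phi"
    o=arm.get_obs();R=Ro.from_quat(np.roll(o['tool_rot'],-1)).as_matrix();a=np.radians(phi_deg)
    er=np.array([np.cos(a),np.sin(a)]);et=np.array([-er[1],er[0]])
    p=np.append(AX+r*er-g*et,z);psi=np.degrees(np.arctan2(R[1,0],R[0,0]))
    print('pos',o['tool_pos'].round(1),'psi',psi.round(1),'q6',o['joint_pos'][5].round(2),'F',np.round(o['wrist_force'],1),'t',o['t'])
    print('shift',(R.T@(p-o['tool_pos'])/250).round(3),'spin',round(-((phi_deg+90-psi+180)%360-180)/90,3))
E
python3 - <<'E'
from h import *
togo(136,30,22,119)
for a in range(6,61,6):
    c,s=np.cos(np.radians(a)),np.sin(np.radians(a));g=14.5;r=30
    print('{"dx":%.3f,"dy":%.3f,"dz":0,"spin":%.3f}'%((g-c*g+r*s)/250,(-r+s*g+r*c)/250,-a/90),end=',')
E
```

```text
t: 1.55
tool_pos: [429.0, 139.0, 210.3]
tool_rot: [0.0, 0.991, -0.136, -0.0]
wrist_force: [-0.8, 0.6, -0.3]
opening: 0.001
gripper_force: 0.0
t: 2.35
tool_pos: [555.4, -82.5, 209.9]
tool_rot: [-0.0, 0.991, -0.134, -0.001]
wrist_force: [-0.6, 0.6, -0.1]
opening: -0.002
gripper_force: 0.0
t: 3.25
tool_pos: [555.0, -81.2, 210.8]
tool_rot: [-0.0, 0.776, -0.631, -0.0]
wrist_force: [0.2, 0.2, 0.1]
opening: 0.002
gripper_force: 0.0
t: 4.15
tool_pos: [555.2, -82.2, 210.8]
tool_rot: [0.0, -0.391, 0.92, 0.0]
wrist_force: [-0.9, 0.2, 0.1]
opening: -0.003
gripper_force: 0.0
pos [555.2 -82.2 210.8] psi -133.9 q6 -0.91 F [-0.9  0.2  0.1] t 4.15
shift [ 0.004 -0.014  0.367] spin 0.001
{"dx":0.013,"dy":0.005,"dz":0,"spin":-0.067},{"dx":0.026,"dy":0.009,"dz":0,"spin":-0.133},{"dx":0.040,"dy":0.012,"dz":0,"spin":-0.200},{"dx":0.054,"dy":0.013,"dz":0,"spin":-0.267},{"dx":0.068,"dy":0.013,"dz":0,"spin":-0.333},{"dx":0.082,"dy":0.011,"dz":0,"spin":-0.400},{"dx":0.095,"dy":0.008,"dz":0,"spin":-0.467},{"dx":0.108,"dy":0.003,"dz":0,"spin":-0.533},{"dx":0.121,"dy":-0.003,"dz":0,"spin":-0.600},{"dx":0.133,"dy":-0.010,"dz":0,"spin":-0.667},
```

```bash
python3 -m pendant '[{"dx":0.004,"dy":-0.014,"dz":0.1,"spin":0},{"dx":0.004,"dy":-0.014,"dz":0.2,"spin":0},{"dx":0.004,"dy":-0.014,"dz":0.26,"spin":0},{"dx":0.004,"dy":-0.014,"dz":0.32,"spin":0},{"dx":0.004,"dy":-0.014,"dz":0.367,"spin":0},{"dx":0.004,"dy":-0.014,"dz":0.367,"spin":0}]'
python3 - <<'E'
from h import *
import cv2
togo(136,30,14.5,119)
cv2.imwrite("pics/s1.png",np.hstack([cv2.resize(arm.grab_frame("scene")[140:240,230:320],None,fx=5,fy=5),cv2.resize(arm.grab_frame("top")[120:210,230:300],(350,500))]))
E
```

```text
t: 4.75
tool_pos: [556.0, -86.0, 117.2]
tool_rot: [-0.002, -0.39, 0.921, 0.001]
wrist_force: [0.4, -0.9, -0.3]
opening: -0.0
gripper_force: 0.0
pos [556.  -86.  117.2] psi -134.1 q6 -0.9 F [ 0.4 -0.9 -0.3] t 4.75
shift [ 0.025 -0.001 -0.007] spin -0.001
```

View pics/s1.png

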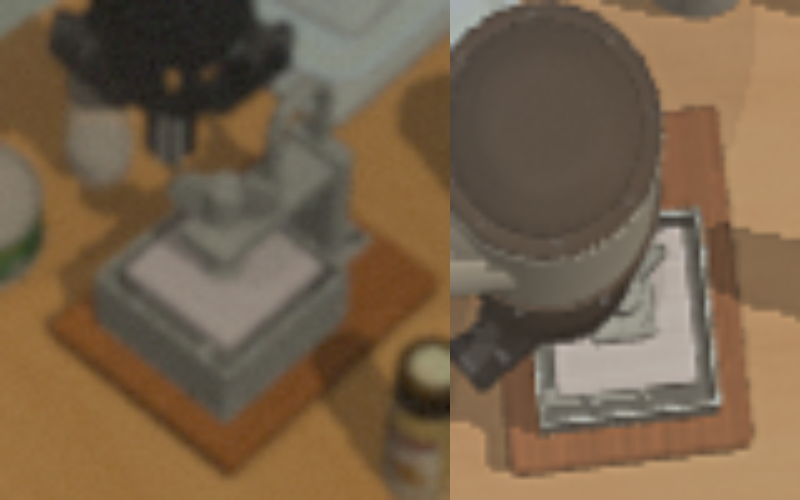

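The shut fingertips (172,158, left half) stand behind the left wing (193,190), clear of the loop. I'll close up to the wing, then run the first arc.

```bash
python3 -m pendant '[{"dx":0.01,"dy":0,"dz":-0.004,"spin":0},{"dx":0.02,"dy":0,"dz":-0.004,"spin":0},{"dx":0.027,"dy":0,"dz":-0.004,"spin":0},{"dx":0.027,"dy":0,"dz":-0.004,"spin":0}]'
python3 -m pendant '[{"dx":0.013,"dy":0.005,"dz":0,"spin":-0.067},{"dx":0.026,"dy":0.009,"dz":0,"spin":-0.133},{"dx":0.040,"dy":0.012,"dz":0,"spin":-0.200},{"dx":0.054,"dy":0.013,"dz":0,"spin":-0.267},{"dx":0.068,"dy":0.013,"dz":0,"spin":-0.333}]'
python3 - <<'E'
from h import *
togo(166,30,14.5,119)
E
```

```text
t: 5.25
tool_pos: [552.4, -91.2, 120.3]
tool_rot: [0.0, -0.389, 0.921, -0.0]
wrist_force: [0.4, 0.2, 0.7]
opening: -0.002
gripper_force: 0.0
t: 5.75
tool_pos: [538.2, -101.0, 120.0]
tool_rot: [0.0, -0.616, 0.788, -0.0]
wrist_force: [-0.2, -0.4, -0.7]
opening: 0.002
gripper_force: 0.0
pos [ 538.2 -101.   120. ] psi -104.0 q6 -0.35 F [-0.2 -0.4 -0.7] t 5.75
shift [-0.001  0.002  0.004] spin 0.0
```

```bash
python3 -m pendant '[{"dx":0.013,"dy":0.005,"dz":0,"spin":-0.067},{"dx":0.026,"dy":0.009,"dz":0,"spin":-0.133},{"dx":0.040,"dy":0.012,"dz":0,"spin":-0.200},{"dx":0.054,"dy":0.013,"dz":0,"spin":-0.267},{"dx":0.068,"dy":0.013,"dz":0,"spin":-0.333}]'
python3 - <<'E'
from h import *
import cv2
togo(196,30,14.5,119)
cv2.imwrite("pics/s2.png",np.hstack([cv2.resize(arm.grab_frame("scene")[140:240,230:320],None,fx=5,fy=5),cv2.resize(arm.grab_frame("top")[120:210,230:300],(350,500))]))
E
```

```text
t: 6.25
tool_pos: [531.0, -116.7, 120.0]
tool_rot: [-0.0, 0.799, -0.602, 0.0]
wrist_force: [-0.4, 0.7, 0.2]
opening: 0.001
gripper_force: 0.0
pos [ 531.  -116.7  120. ] psi -74.0 q6 0.2 F [-0.4  0.7  0.2] t 6.25
shift [-0.002  0.001  0.004] spin -0.0
```

View pics/s2.png

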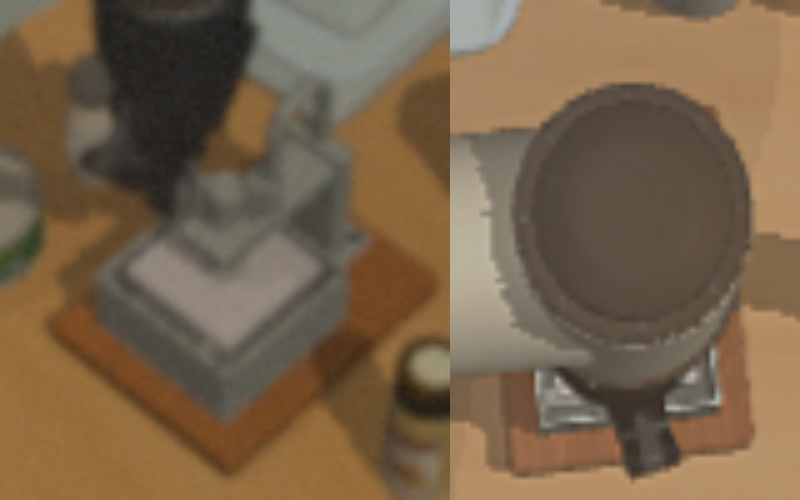

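The left wing has moved from level (193,190) to down-left (203,203) and the right wing is up at (265,178). The screw is turning ahead of the fingers, and the low force reading fits its light friction. Continuing.

```bash
python3 -m pendant '[{"dx":0.013,"dy":0.005,"dz":0,"spin":-0.067},{"dx":0.026,"dy":0.009,"dz":0,"spin":-0.133},{"dx":0.040,"dy":0.012,"dz":0,"spin":-0.200},{"dx":0.054,"dy":0.013,"dz":0,"spin":-0.267},{"dx":0.068,"dy":0.013,"dz":0,"spin":-0.333},{"dx":0.082,"dy":0.011,"dz":0,"spin":-0.400},{"dx":0.095,"dy":0.008,"dz":0,"spin":-0.467},{"dx":0.108,"dy":0.003,"dz":0,"spin":-0.533},{"dx":0.121,"dy":-0.003,"dz":0,"spin":-0.600},{"dx":0.133,"dy":-0.010,"dz":0,"spin":-0.667}]'
python3 -m pendant '[{"dx":0.013,"dy":0.005,"dz":0,"spin":-0.067},{"dx":0.026,"dy":0.009,"dz":0,"spin":-0.133},{"dx":0.040,"dy":0.012,"dz":0,"spin":-0.200},{"dx":0.054,"dy":0.013,"dz":0,"spin":-0.267},{"dx":0.068,"dy":0.013,"dz":0,"spin":-0.333},{"dx":0.082,"dy":0.011,"dz":0,"spin":-0.400},{"dx":0.095,"dy":0.008,"dz":0,"spin":-0.467},{"dx":0.108,"dy":0.003,"dz":0,"spin":-0.533},{"dx":0.121,"dy":-0.003,"dz":0,"spin":-0.600},{"dx":0.133,"dy":-0.010,"dz":0,"spin":-0.667}]'
python3 - <<'E'
from h import *
togo(316,30,14.5,119)
E
```

```text
t: 7.35
tool_pos: [542.6, -147.9, 119.9]
tool_rot: [-0.0, 0.992, -0.123, 0.0]
wrist_force: [0.1, 0.6, -0.1]
opening: -0.002
gripper_force: 0.0
t: 8.35
tool_pos: [575.5, -153.5, 119.9]
tool_rot: [0.0, 0.921, 0.39, 0.0]
wrist_force: [-0.4, 1.3, -0.4]
opening: -0.001
gripper_force: 0.0
pos [ 575.5 -153.5  119.9] psi 45.9 q6 2.36 F [-0.4  1.3 -0.4] t 8.35
shift [-0.001 -0.003  0.004] spin -0.001
```

```bash
python3 -m pendant '[{"dx":-0.03,"dy":0,"dz":0,"spin":0},{"dx":-0.03,"dy":0,"dz":-0.1,"spin":0},{"dx":-0.03,"dy":0,"dz":-0.2,"spin":0},{"dx":-0.03,"dy":0,"dz":-0.3,"spin":0},{"dx":-0.03,"dy":0,"dz":-0.34,"spin":0}]'
python3 -m pendant '[{"dx":0,"dy":0,"dz":0,"spin":0.09},{"dx":0,"dy":0,"dz":0,"spin":0.18},{"dx":0,"dy":0,"dz":0,"spin":0.27},{"dx":0,"dy":0,"dz":0,"spin":0.36},{"dx":0,"dy":0,"dz":0,"spin":0.45},{"dx":0,"dy":0,"dz":0,"spin":0.54},{"dx":0,"dy":0,"dz":0,"spin":0.63},{"dx":0,"dy":0,"dz":0,"spin":0.72},{"dx":0,"dy":0,"dz":0,"spin":0.81},{"dx":0,"dy":0,"dz":0,"spin":0.9}]'
python3 -m pendant '[{"dx":0,"dy":0,"dz":0,"spin":0.09},{"dx":0,"dy":0,"dz":0,"spin":0.18},{"dx":0,"dy":0,"dz":0,"spin":0.27},{"dx":0,"dy":0,"dz":0,"spin":0.36},{"dx":0,"dy":0,"dz":0,"spin":0.45},{"dx":0,"dy":0,"dz":0,"spin":0.54},{"dx":0,"dy":0,"dz":0,"spin":0.63},{"dx":0,"dy":0,"dz":0,"spin":0.72},{"dx":0,"dy":0,"dz":0,"spin":0.81},{"dx":0,"dy":0,"dz":0,"spin":0.9}]'
python3 -m pendant '[{"dx":0,"dy":0,"dz":0,"spin":0.09},{"dx":0,"dy":0,"dz":0,"spin":0.18},{"dx":0,"dy":0,"dz":0,"spin":0.2},{"dx":0,"dy":0,"dz":0,"spin":0.2}]'
python3 - <<'E'
from h import *
togo(136,30,22,210)
E
```

```text
t: 8.85
tool_pos: [570.8, -159.5, 207.7]
tool_rot: [0.001, 0.922, 0.388, 0.002]
wrist_force: [0.5, -0.7, 0.3]
opening: -0.004
gripper_force: 0.0
t: 9.85
tool_pos: [569.2, -159.1, 203.9]
tool_rot: [0.0, 0.952, -0.307, -0.001]
wrist_force: [-0.3, 1.0, 0.1]
opening: 0.005
gripper_force: 0.0
t: 10.85
tool_pos: [569.2, -159.1, 203.9]
tool_rot: [-0.001, -0.525, 0.851, 0.001]
wrist_force: [-0.5, 0.0, -0.3]
opening: 0.0
gripper_force: 0.0
t: 11.25
tool_pos: [569.3, -159.1, 204.0]
tool_rot: [-0.001, -0.388, 0.922, 0.001]
wrist_force: [-1.1, -0.0, 0.3]
opening: 0.002
gripper_force: 0.0
pos [ 569.3 -159.1  204. ] psi -134.3 q6 -0.77 F [-1.1 -0.   0.3] t 11.25
shift [-0.177  0.241 -0.024] spin -0.004
```

```bash
python3 -m pendant '[{"dx":-0.09,"dy":0.12,"dz":-0.02,"spin":0},{"dx":-0.177,"dy":0.241,"dz":-0.02,"spin":0},{"dx":-0.177,"dy":0.241,"dz":-0.02,"spin":0},{"dx":-0.177,"dy":0.241,"dz":-0.02,"spin":0}]'
python3 - <<'E'
from h import *
import cv2
togo(136,30,22,123)
cv2.imwrite("pics/s3.png",np.hstack([cv2.resize(arm.grab_frame("scene")[140:240,230:320],None,fx=5,fy=5),cv2.resize(arm.grab_frame("top")[120:210,230:300],(350,500))]))
E
```

```text
t: 11.65
tool_pos: [557.4, -84.8, 209.7]
tool_rot: [-0.0, -0.39, 0.921, 0.0]
wrist_force: [0.8, -1.2, -0.6]
opening: 0.001
gripper_force: 0.0
pos [557.4 -84.8 209.7] psi -134.1 q6 -0.91 F [ 0.8 -1.2 -0.6] t 11.65
shift [ 0.003 -0.001  0.347] spin -0.002
```

View pics/s3.png

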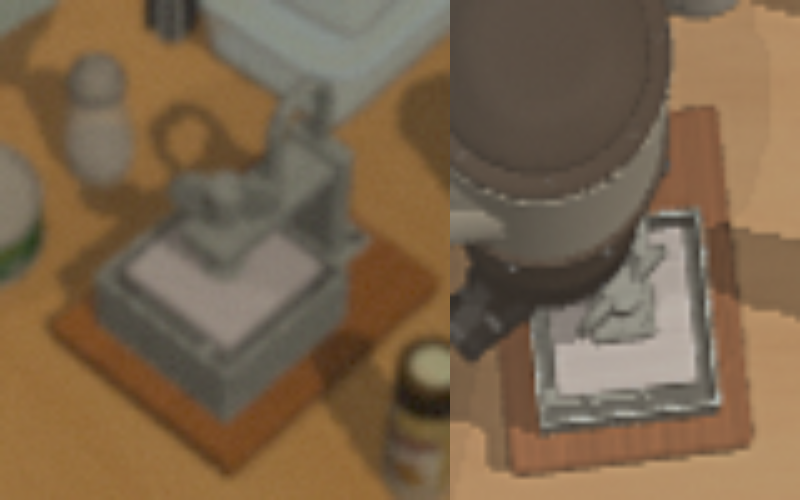

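The crop shows the screw about half a turn on. The wings run (583,330) to (665,250) in the right half, at about 131–135° world, and the landing spot behind the left wing is free. Second stroke, about 155°.

```bash
python3 -m pendant '[{"dx":0.003,"dy":0,"dz":0.1,"spin":0},{"dx":0.003,"dy":0,"dz":0.2,"spin":0},{"dx":0.003,"dy":0,"dz":0.26,"spin":0},{"dx":0.003,"dy":0,"dz":0.32,"spin":0},{"dx":0.003,"dy":0,"dz":0.347,"spin":0},{"dx":0.003,"dy":0,"dz":0.347,"spin":0}]'
python3 -m pendant '[{"dx":0.01,"dy":0,"dz":0,"spin":0},{"dx":0.02,"dy":0,"dz":0,"spin":0},{"dx":0.029,"dy":0,"dz":0,"spin":0},{"dx":0.029,"dy":0,"dz":0,"spin":0}]'
python3 -m pendant '[{"dx":0.013,"dy":0.005,"dz":0,"spin":-0.067},{"dx":0.026,"dy":0.009,"dz":0,"spin":-0.133},{"dx":0.040,"dy":0.012,"dz":0,"spin":-0.200},{"dx":0.054,"dy":0.013,"dz":0,"spin":-0.267},{"dx":0.068,"dy":0.013,"dz":0,"spin":-0.333},{"dx":0.082,"dy":0.011,"dz":0,"spin":-0.400},{"dx":0.095,"dy":0.008,"dz":0,"spin":-0.467},{"dx":0.108,"dy":0.003,"dz":0,"spin":-0.533},{"dx":0.121,"dy":-0.003,"dz":0,"spin":-0.600},{"dx":0.133,"dy":-0.010,"dz":0,"spin":-0.667}]'
python3 - <<'E'
from h import *
togo(196,30,14.5,123)
E
```

```text
t: 12.35
tool_pos: [556.5, -86.7, 122.0]
tool_rot: [-0.001, -0.388, 0.921, 0.0]
wrist_force: [-0.2, 0.5, 0.2]
opening: 0.0
gripper_force: 0.0
t: 12.75
tool_pos: [552.1, -91.3, 123.7]
tool_rot: [0.0, -0.389, 0.921, -0.0]
wrist_force: [-0.0, 0.2, -0.9]
opening: 0.0
gripper_force: 0.0
t: 13.75
tool_pos: [530.8, -116.7, 123.5]
tool_rot: [-0.0, 0.799, -0.601, 0.0]
wrist_force: [-0.3, -0.3, -0.3]
opening: 0.004
gripper_force: 0.0
pos [ 530.8 -116.7  123.5] psi -73.9 q6 0.2 F [-0.3 -0.3 -0.3] t 13.75
shift [-0.002  0.001  0.002] spin 0.001
```

```bash
python3 -m pendant '[{"dx":0.013,"dy":0.005,"dz":0,"spin":-0.067},{"dx":0.026,"dy":0.009,"dz":0,"spin":-0.133},{"dx":0.040,"dy":0.012,"dz":0,"spin":-0.200},{"dx":0.054,"dy":0.013,"dz":0,"spin":-0.267},{"dx":0.068,"dy":0.013,"dz":0,"spin":-0.333},{"dx":0.082,"dy":0.011,"dz":0,"spin":-0.400},{"dx":0.095,"dy":0.008,"dz":0,"spin":-0.467},{"dx":0.108,"dy":0.003,"dz":0,"spin":-0.533},{"dx":0.121,"dy":-0.003,"dz":0,"spin":-0.600},{"dx":0.133,"dy":-0.010,"dz":0,"spin":-0.667}]'
python3 -m pendant '[{"dx":0.013,"dy":0.005,"dz":0,"spin":-0.067},{"dx":0.026,"dy":0.009,"dz":0,"spin":-0.133},{"dx":0.040,"dy":0.012,"dz":0,"spin":-0.200},{"dx":0.054,"dy":0.013,"dz":0,"spin":-0.267},{"dx":0.068,"dy":0.013,"dz":0,"spin":-0.333},{"dx":0.082,"dy":0.011,"dz":0,"spin":-0.400}]'
python3 -m pendant '[{"dx":-0.03,"dy":0,"dz":0,"spin":0},{"dx":-0.03,"dy":0,"dz":-0.1,"spin":0},{"dx":-0.03,"dy":0,"dz":-0.2,"spin":0},{"dx":-0.03,"dy":0,"dz":-0.3,"spin":0},{"dx":-0.03,"dy":0,"dz":-0.36,"spin":0},{"dx":-0.03,"dy":0,"dz":-0.36,"spin":0}]'
python3 - <<'E'
from h import *
o=arm.get_obs();R=Ro.from_quat(np.roll(o['tool_rot'],-1)).as_matrix();print(R.T@(np.array([470,60,213])-o['tool_pos'])/250)
E
```

```text
t: 14.75
tool_pos: [542.4, -148.0, 123.4]
tool_rot: [-0.0, 0.993, -0.121, 0.0]
wrist_force: [-0.7, -0.2, -0.1]
opening: 0.002
gripper_force: 0.0
t: 15.35
tool_pos: [561.7, -155.6, 123.4]
tool_rot: [0.0, 0.981, 0.192, 0.0]
wrist_force: [-0.1, -0.0, -0.1]
opening: 0.002
gripper_force: 0.0
t: 15.95
tool_pos: [555.3, -158.7, 215.9]
tool_rot: [0.001, 0.982, 0.189, 0.003]
wrist_force: [-0.7, 1.0, 0.6]
opening: 0.002
gripper_force: 0.0
[ 0.00742131 -0.93887695  0.00937333]
```

Move aside for an unobstructed look.

```bash
python3 -m pendant '[{"dx":0,"dy":-0.18,"dz":0,"spin":0},{"dx":0,"dy":-0.36,"dz":0,"spin":0},{"dx":0,"dy":-0.54,"dz":0,"spin":0},{"dx":0,"dy":-0.72,"dz":0,"spin":0},{"dx":0,"dy":-0.9,"dz":0,"spin":0},{"dx":0,"dy":-1,"dz":0,"spin":0},{"dx":0,"dy":-1,"dz":0,"spin":0}]'
python3 - <<'E'
from h import *
import cv2
s=arm.grab_frame("scene");t=arm.grab_frame("top");cv2.imwrite("pics/scene9.png",s);cv2.imwrite("pics/top9.png",t)
cv2.imwrite("pics/s4.png",np.hstack([cv2.resize(s[140:240,230:310],None,fx=5,fy=5,interpolation=2),cv2.resize(t[125:215,230:310],(400,500),interpolation=2)]))
E
```

```text
t: 16.65
tool_pos: [459.4, 75.4, 212.2]
tool_rot: [-0.0, 0.982, 0.191, -0.001]
wrist_force: [0.3, -0.4, 0.5]
opening: -0.0
gripper_force: 0.0
```

View pics/s4.png

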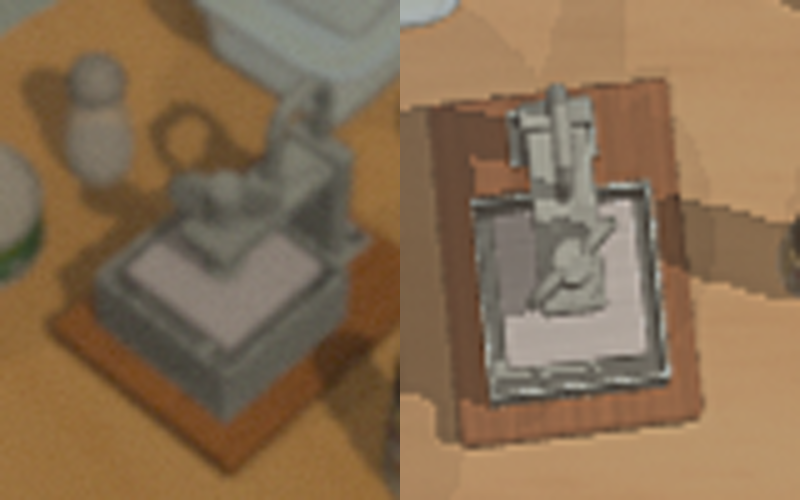

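The wings look as they did at the start, with the hub no higher, so I'll check the numbers before trusting the strokes.

```bash
python3 - <<'E'
from h import *
import cv2
def proj(n,p):
    m=arm.camera_model(n); f=192/np.tan(np.radians(m['fov_y']/2)); T=np.array(m['extrinsics']);c=T[:3,:3]@p+T[:3,3]
    return np.round([m['cx']+f*c[0]/-c[2], m['cy']-f*c[1]/-c[2]],1)
print('fingertip s1 expected',proj('scene',np.array([556,-86,117.2])),'seen ~',[230+172/5,140+158/5])
print('tip s3 expected',proj('scene',np.array([557.4,-84.8,209.7])))
print('hub top expected z138',proj('scene',np.array([563.3,-122,141])),proj('scene',np.array([563.3,-122,151])))
a=cv2.imread('pics/scene0.png',0);b=cv2.imread('pics/scene9.png',0);at=cv2.imread('pics/top0.png',0);bt=cv2.imread('pics/top9.png',0)
def shift(a,b,x,y,w,h):
    r=cv2.matchTemplate(cv2.resize(b[y-8:y+h+8,x-8:x+w+8],None,fx=4,fy=4,interpolation=2),cv2.resize(a[y:y+h,x:x+w],None,fx=4,fy=4,interpolation=2),cv2.TM_CCOEFF_NORMED)
    _,v,_,l=cv2.minMaxLoc(r);return (l[0]/4-8,l[1]/4-8,round(v,3))
print('wing/hub scene',shift(a,b,264,172,18,12),'plate scene',shift(a,b,255,186,40,24),'foot',shift(a,b,240,200,60,38))
print('hub top',shift(at,bt,255,163,20,20))
E
```

```text
fingertip s1 expected [263.6 175.7] seen ~ [264.4, 171.6]
tip s3 expected [263.7 151.8]
hub top expected z138 [274.5 176.6] [274.6 174.2]
wing/hub scene (0.0, 0.0, 0.971) plate scene (0.0, 0.0, 0.986) foot (0.0, 0.0, 0.987)
hub top (0.0, 0.0, 0.984)
```

```bash
python3 - <<'E'
from h import *
import cv2
a=cv2.imread('pics/scene0.png').astype(int)
s=cv2.imread('pics/s1.png')[:,:450]; s=cv2.resize(s,(90,100),interpolation=cv2.INTER_AREA).astype(int)
d=np.abs(s-a[140:240,230:320]).max(2)
print('s1 cols 258..271 rows 164..182');print(d[24:42,28:41])
s=cv2.imread('pics/s3.png')[:,:450]; s=cv2.resize(s,(90,100),interpolation=cv2.INTER_AREA).astype(int)
d=np.abs(s-a[140:240,230:320]).max(2); print('s3 rows 142..156');print(d[2:16,28:41])
o=arm.get_obs();m=arm.camera_model('scene');f=192/np.tan(np.radians(m['fov_y']/2)); T=np.array(m['extrinsics']);c=T[:3,:3]@o['tool_pos']+T[:3,3]
u,v=m['cx']-f*c[0]/c[2], m['cy']+f*c[1]/c[2];print('now',u,v);u,v=int(u),int(v)
b=cv2.imread('pics/scene9.png').astype(int);print(np.abs(b-a).max(2)[v-12:v+8,u-8:u+9]); print(o['joint_pos'],o['opening'])
E
```

```text
s1 cols 258..271 rows 164..182
[[26 55 63 45 32 34 39 43 65 83 75 46 10]
 [26 46 46 31 23 34 44 45 63 85 77 42  6]
 [24 43 44 28 23 41 55 56 66 83 76 42 10]
 [25 47 45 30 21 40 58 56 66 84 72 38  9]
 [19 51 52 32 25 41 58 56 62 82 73 37 12]
 [20 43 49 34 25 44 58 57 64 78 71 40 12]
 [10 26 36 25 19 36 50 54 56 62 54 31  9]
 [ 5 11 15 15 24 27 36 38 40 35 31 16  6]
 [ 3  2  9  8 13 17 20 23 22 17 12  7  5]
 [ 3  5  2  6  7  9 11 11 10  9  5  4  7]
 [ 5  5  3  1  5  3  7  6  4  4  4  6  7]
 [ 2  2  4  3  3  6  3  3  1  3  4  4  3]
 [ 4  6  3  7  9  9  4  3  5  2  5  3  6]
 [ 6  4  6  7  8  4  2  1  2  3  4  3  4]
 [ 3  4  5  5  5  3  3  2  3  3  1  2  2]
 [ 2  2  6  7  3  4  0  1  3  3  3  1  5]
 [ 5  8  7  4  7  4  2  1  2  2  7  5  2]
 [ 8  6  5 11  8  7  5  3  3  5  1  2  6]]
s3 rows 142..156
[[26 63 63 40 30 27 31 26 31 52 52 34  9]
 [26 63 76 54 33 28 31 27 29 52 50 33  8]
 [24 66 82 60 48 38 31 23 32 47 48 27  4]
 [19 47 63 60 56 51 38 23 30 39 35 18  2]
 [ 7 22 31 45 55 61 50 29 22 25 21  8  2]
 [ 3  4 11 25 45 57 53 31 22 14  5  5  2]
 [ 4  2  3 11 26 34 37 28 17  6  3  4  6]
 
[... 835 characters left out ...]
  3  5  8 12 13  2  1  2  3  4  3  2  6]
 [ 2  3  5  4  1  1  3  1  4  2  3  2  4  5  4  1  5]
 [ 1  7  5  4  5  4  3  1  3  4  5  4  4  1  3  2  4]
 [ 4  4  1  1  3  2  2  2  3  7  4  1  5  4  5  4  2]
 [ 4  1  3  4  2  7  2  3  3  2  2  2  1  2  1  2  3]
 [ 5  3  3  6  2  1  5  3  4  4  4  5  4  5  3  3  3]
 [ 3  3  3  4  6  7  5  4  1  1  2  3  3  4  4  5  2]
 [ 3  4  2  3  5  3  3  2  4  3  3  6  3  6  1  5  1]
 [ 2  2  6  1  8  5  3  4  2  4  3  3  4  1  2  3  4]
 [ 1  6  5  8  5  3  3  3  1  4  3  4  2  4  2  4  3]
 [ 2  4  0  6  5  3  3  3  7  4  6  6  5  4  1  1  4]]
[ 5.08159373e-01  1.11124372e-01 -3.59389450e-01 -2.70123685e-04
 -1.10172885e+00  1.44461556e+00] 0.00069672718288244
```

The images put the visible end of the shut fingers roughly 15–20 mm above the reported TCP, so they passed over the wings. I'll find the true offset by touching the bare worktop gently.

```bash
python3 -m pendant '[{"dx":-0.026,"dy":-0.097,"dz":0,"spin":0},{"dx":-0.026,"dy":-0.097,"dz":0.15,"spin":0},{"dx":-0.026,"dy":-0.097,"dz":0.3,"spin":0},{"dx":-0.026,"dy":-0.097,"dz":0.45,"spin":0},{"dx":-0.026,"dy":-0.097,"dz":0.6,"spin":0},{"dx":-0.026,"dy":-0.097,"dz":0.72,"spin":0},{"dx":-0.026,"dy":-0.097,"dz":0.78,"spin":0},{"dx":-0.026,"dy":-0.097,"dz":0.8,"spin":0},{"dx":-0.026,"dy":-0.097,"dz":0.8,"spin":0}]' | head -4
python3 -m pendant '[{"dx":0,"dy":0,"dz":0.01,"spin":0},{"dx":0,"dy":0,"dz":0.02,"spin":0},{"dx":0,"dy":0,"dz":0.03,"spin":0},{"dx":0,"dy":0,"dz":0.036,"spin":0}]' | head -4
```

```text
t: 17.65
tool_pos: [446.1, 92.6, 12.4]
tool_rot: [0.0, 0.982, 0.189, -0.001]
wrist_force: [-0.6, 0.6, -0.6]
t: 18.05
tool_pos: [446.5, 93.8, 4.4]
tool_rot: [-0.0, 0.982, 0.19, 0.0]
wrist_force: [-0.2, -0.1, 0.1]
```

```bash
python3 -m pendant '[{"dx":0,"dy":0,"dz":0.008,"spin":0},{"dx":0,"dy":0,"dz":0.016,"spin":0},{"dx":0,"dy":0,"dz":0.016,"spin":0}]' | head -4
python3 -m pendant '[{"dx":0,"dy":0,"dz":0.006,"spin":0},{"dx":0,"dy":0,"dz":0.012,"spin":0},{"dx":0,"dy":0,"dz":0.012,"spin":0}]' | head -4
```

```text
t: 18.35
tool_pos: [446.1, 93.7, -0.1]
tool_rot: [0.0, 0.982, 0.19, -0.0]
wrist_force: [-0.1, -0.1, -0.5]
t: 18.65
tool_pos: [446.1, 93.6, -3.1]
tool_rot: [0.0, 0.982, 0.19, -0.0]
wrist_force: [-0.9, 0.3, 0.6]
```

TCP now reads -3 mm with no contact, so the offset is real. Continuing.

```bash
python3 -m pendant '[{"dx":0,"dy":0,"dz":0.01,"spin":0},{"dx":0,"dy":0,"dz":0.018,"spin":0},{"dx":0,"dy":0,"dz":0.018,"spin":0}]' | head -4
python3 -m pendant '[{"dx":0,"dy":0,"dz":0.006,"spin":0},{"dx":0,"dy":0,"dz":0.012,"spin":0},{"dx":0,"dy":0,"dz":0.012,"spin":0}]' | head -4
```

```text
t: 18.95
tool_pos: [446.1, 93.6, -7.7]
tool_rot: [0.0, 0.982, 0.19, -0.0]
wrist_force: [-0.5, 0.5, 0.1]
t: 19.25
tool_pos: [446.2, 93.7, -10.6]
tool_rot: [0.0, 0.982, 0.19, -0.0]
wrist_force: [-0.1, 0.6, 0.2]
```

```bash
python3 -m pendant '[{"dx":0,"dy":0,"dz":0.006,"spin":0},{"dx":0,"dy":0,"dz":0.012,"spin":0},{"dx":0,"dy":0,"dz":0.012,"spin":0}]' | head -4
```

```text
t: 19.55
tool_pos: [446.1, 93.6, -13.6]
tool_rot: [0.0, 0.982, 0.19, -0.0]
wrist_force: [-0.4, 0.3, -0.2]
```

```bash
python3 -m pendant '[{"dx":0,"dy":0,"dz":0.006,"spin":0},{"dx":0,"dy":0,"dz":0.01,"spin":0},{"dx":0,"dy":0,"dz":0.01,"spin":0}]' | head -4

```

```text
t: 19.85
tool_pos: [446.2, 93.7, -16.0]
tool_rot: [0.0, 0.982, 0.19, -0.0]
wrist_force: [0.4, -0.1, -0.7]
```

```bash
python3 -m pendant '[{"dx":0,"dy":0,"dz":0.004,"spin":0},{"dx":0,"dy":0,"dz":0.008,"spin":0},{"dx":0,"dy":0,"dz":0.008,"spin":0}]' | head -4
python3 - <<'E'
from h import *
import cv2
# visible end vs TCP projection here
o=arm.get_obs();m=arm.camera_model('scene');f=192/np.tan(np.radians(m['fov_y']/2)); T=np.array(m['extrinsics'])
b=arm.grab_frame('scene');cv2.imwrite('pics/probe.png',b)
for z in (o['tool_pos'][2],0,10):
    p=o['tool_pos'].copy();p[2]=z;c=T[:3,:3]@p+T[:3,3];print(z,m['cx']-f*c[0]/c[2], m['cy']+f*c[1]/c[2])
u,v=int(m['cx']-f*c[0]/c[2]),int(m['cy']+f*c[1]/c[2])
print(np.abs(b.astype(int)-cv2.imread('pics/scene0.png')).max(2)[v-12:v+10,u-10:u+11])
E
```

```text
t: 20.15
tool_pos: [446.2, 93.6, -18.0]
tool_rot: [0.0, 0.982, 0.19, -0.0]
wrist_force: [0.0, 0.3, 0.7]
-18.009083103671745 197.5663752548453 187.19412632004978
0 196.89149146898 183.43431460455207
10 196.51087700366173 181.31389216180966
[[ 81  84  85  83  84  83  88  97  96  92  95  92  90  93  92  72  54  47
   63  82  83]
 [ 91  83  81  84  96  96  99  93 100  94  91  90  94  95  90  73  60  56
   67  73  72]
 [ 71  79  81  84  90  93  99  95  96  95 106  94  91  92  90  80  68  67
   69  74  80]
 [ 52  60  69  80  89  97  98  96  97  93  97  96  92  93  90  87  90  82
   81  84  88]
 [ 39  43  49  68  85 102  98  94 101 106  94  90  92  90  91  92  94  92
   90  84  88]
 [ 26  32  35  56  77  88  91  95  97  96 101  89  94  95  95  96  98  91
   92  88  86]
 [  9  26  31  40  60  77  81  82  92 101  97  95  98  98  94  97  95  90
   95  82  65]
 [  3  13  22  30  44  65  69  71  86  94  96  96  92  96  96  92  91  87
   83  64  43]
 [  2   4   5  13  36  59  65  67  78  94  87  91  93  92  95  95  90  70
   50  34  13]
 [  7   2   3   3  25  50  62  68  76  77  76  90  93  97  9
[... 397 characters left out ...]
9   9   7  11  16  29  50  65  61  62  69  51  23   5   4   5
    2   7   7]
 [ 12  14   9   5   5   3   1   7  30  45  50  46  36  22   5   1   5   7
    5   7  10]
 [ 11   8   6   4   5   4   2   5  13  17  20  18   9   2   8   6   3   5
    3   7   2]
 [ 11   8   7   7   4   3   6   3   5   5   4   3   7   4   6   7   5   7
    3   9   6]
 [  3   5   3   4   4   4   4   5   2   5   3   2   3   5   4   4   4   4
    5   5   6]
 [  4   5   2   4   5   3   6   7   3   2   6   4   7   3   5   4   3   3
    6   5   5]
 [  6   2   6   6   4   6   6   4   5   3   4   3   5   3   4   7   5   5
    4   6   3]
 [  4   5   4   2   5   6   6   7   7   1   8   3   4   4   3   2   6   3
    5   5   4]]
```

```bash
python3 -m pendant '[{"dx":0,"dy":0,"dz":0.004,"spin":0},{"dx":0,"dy":0,"dz":0.01,"spin":0},{"dx":0,"dy":0,"dz":0.01,"spin":0}]' | head -4

```

```text
t: 20.5
tool_pos: [446.2, 93.7, -20.5]
tool_rot: [0.0, 0.982, 0.19, -0.0]
wrist_force: [-0.6, -0.9, 0.1]
```

```bash
python3 -m pendant '[{"dx":0,"dy":0,"dz":0.004,"spin":0},{"dx":0,"dy":0,"dz":0.008,"spin":0},{"dx":0,"dy":0,"dz":0.008,"spin":0}]' | head -4

```

```text
t: 20.8
tool_pos: [446.3, 93.7, -20.7]
tool_rot: [0.0, 0.982, 0.19, 0.0]
wrist_force: [-5.0, -0.2, 17.7]
```

```bash
python3 -m pendant '[{"dx":0,"dy":0,"dz":0.004,"spin":0},{"dx":0,"dy":0,"dz":0.008,"spin":0},{"dx":0,"dy":0,"dz":0.008,"spin":0}]' | head -4

```

```text
t: 21.1
tool_pos: [446.4, 93.7, -20.8]
tool_rot: [0.0, 0.982, 0.191, 0.0]
wrist_force: [-8.9, -0.8, 36.3]
```

Contact at TCP z = -20.5, so the real fingertip is 20.5 mm above the reported TCP. Strokes need TCP z ≈ 103 (tip ≈ 124). That puts the gripper body at about 176, still above the 167 loop. Lifting and going back.

```bash
python3 -m pendant '[{"dx":0,"dy":0,"dz":-0.1,"spin":0},{"dx":0,"dy":0,"dz":-0.28,"spin":0.09},{"dx":0,"dy":0,"dz":-0.46,"spin":0.18},{"dx":0,"dy":0,"dz":-0.64,"spin":0.27},{"dx":0,"dy":0,"dz":-0.8,"spin":0.36},{"dx":0,"dy":0,"dz":-0.92,"spin":0.45},{"dx":0,"dy":0,"dz":-0.92,"spin":0.54},{"dx":0,"dy":0,"dz":-0.92,"spin":0.63},{"dx":0,"dy":0,"dz":-0.92,"spin":0.72},{"dx":0,"dy":0,"dz":-0.92,"spin":0.8}]'
python3 -m pendant '[{"dx":0,"dy":0,"dz":0,"spin":0.09},{"dx":0,"dy":0,"dz":0,"spin":0.18},{"dx":0,"dy":0,"dz":0,"spin":0.27},{"dx":0,"dy":0,"dz":0,"spin":0.36},{"dx":0,"dy":0,"dz":0,"spin":0.45},{"dx":0,"dy":0,"dz":0,"spin":0.54},{"dx":0,"dy":0,"dz":0,"spin":0.63},{"dx":0,"dy":0,"dz":0,"spin":0.72},{"dx":0,"dy":0,"dz":0,"spin":0.81},{"dx":0,"dy":0,"dz":0,"spin":0.9}]'
python3 - <<'E'
from h import *
togo(135,30,22,205)
E
```

```text
t: 22.1
tool_pos: [445.9, 93.6, 205.5]
tool_rot: [-0.0, 0.905, -0.426, -0.0]
wrist_force: [0.2, -0.1, -0.7]
opening: 0.003
gripper_force: 0.0
t: 23.1
tool_pos: [446.0, 93.6, 205.4]
tool_rot: [-0.0, -0.411, 0.912, 0.0]
wrist_force: [0.9, -0.6, -0.3]
opening: 0.005
gripper_force: 0.0
pos [446.   93.6 205.4] psi -131.5 q6 -1.29 F [ 0.9 -0.6 -0.3] t 23.1
shift [ 0.24  -0.809  0.001] spin 0.039
```

```bash
python3 -m pendant '[{"dx":0.05,"dy":-0.17,"dz":0,"spin":0.039},{"dx":0.1,"dy":-0.34,"dz":0,"spin":0.039},{"dx":0.15,"dy":-0.51,"dz":0,"spin":0.039},{"dx":0.2,"dy":-0.68,"dz":0,"spin":0.039},{"dx":0.24,"dy":-0.809,"dz":0,"spin":0.039},{"dx":0.24,"dy":-0.809,"dz":0,"spin":0.039},{"dx":0.24,"dy":-0.809,"dz":0,"spin":0.039},{"dx":0.24,"dy":-0.809,"dz":0,"spin":0.039}]'
python3 -m pendant '[{"dx":0,"dy":0,"dz":0.12,"spin":0},{"dx":0,"dy":0,"dz":0.24,"spin":0},{"dx":0,"dy":0,"dz":0.32,"spin":0},{"dx":0,"dy":0,"dz":0.36,"spin":0},{"dx":0,"dy":0,"dz":0.4,"spin":0},{"dx":0,"dy":0,"dz":0.408,"spin":0},{"dx":0,"dy":0,"dz":0.408,"spin":0}]'
python3 - <<'E'
from h import *
togo(135,30,14.5,103)
E
```

```text
t: 23.9
tool_pos: [558.5, -84.0, 205.4]
tool_rot: [-0.0, -0.386, 0.923, 0.0]
wrist_force: [0.1, -0.7, 0.9]
opening: -0.005
gripper_force: 0.0
t: 24.6
tool_pos: [559.5, -84.3, 104.1]
tool_rot: [0.0, -0.386, 0.923, -0.0]
wrist_force: [0.3, -0.6, 0.0]
opening: -0.002
gripper_force: 0.0
pos [559.5 -84.3 104.1] psi -134.6 q6 -0.92 F [ 0.3 -0.6  0. ] t 24.6
shift [0.038 0.003 0.004] spin 0.004
```

```bash
python3 -m pendant '[{"dx":0.01,"dy":0.002,"dz":0.002,"spin":0},{"dx":0.02,"dy":0.003,"dz":0.002,"spin":0},{"dx":0.03,"dy":0.003,"dz":0.002,"spin":0},{"dx":0.038,"dy":0.003,"dz":0.002,"spin":0},{"dx":0.038,"dy":0.003,"dz":0.002,"spin":0}]'
python3 -m pendant '[{"dx":0.007,"dy":0.002,"dz":0,"spin":-0.033},{"dx":0.013,"dy":0.005,"dz":0,"spin":-0.067},{"dx":0.020,"dy":0.007,"dz":0,"spin":-0.1},{"dx":0.026,"dy":0.009,"dz":0,"spin":-0.133},{"dx":0.033,"dy":0.011,"dz":0,"spin":-0.167},{"dx":0.040,"dy":0.012,"dz":0,"spin":-0.200}]'
python3 - <<'E'
from h import *
togo(153,30,14.5,103)
E
```

```text
t: 25.1
tool_pos: [552.4, -90.7, 103.7]
tool_rot: [0.001, -0.385, 0.923, -0.0]
wrist_force: [0.7, 2.3, 2.2]
opening: -0.004
gripper_force: 1.0
t: 25.7
tool_pos: [544.1, -95.7, 103.9]
tool_rot: [0.001, -0.526, 0.85, -0.001]
wrist_force: [1.5, 1.6, 1.7]
opening: -0.002
gripper_force: 1.2
pos [544.1 -95.7 103.9] psi -116.5 q6 -0.58 F [1.5 1.6 1.7] t 25.7
shift [0.001 0.004 0.004] spin 0.006
```

Contact now, at 2–3 N. Continuing the stroke.

```bash
python3 -m pendant '[{"dx":0.013,"dy":0.005,"dz":0,"spin":-0.067},{"dx":0.026,"dy":0.009,"dz":0,"spin":-0.133},{"dx":0.040,"dy":0.012,"dz":0,"spin":-0.200},{"dx":0.054,"dy":0.013,"dz":0,"spin":-0.267},{"dx":0.068,"dy":0.013,"dz":0,"spin":-0.333},{"dx":0.082,"dy":0.011,"dz":0,"spin":-0.400},{"dx":0.095,"dy":0.008,"dz":0,"spin":-0.467},{"dx":0.108,"dy":0.003,"dz":0,"spin":-0.533},{"dx":0.121,"dy":-0.003,"dz":0,"spin":-0.600},{"dx":0.133,"dy":-0.010,"dz":0,"spin":-0.667}]'
python3 -m pendant '[{"dx":0.013,"dy":0.005,"dz":0,"spin":-0.067},{"dx":0.026,"dy":0.009,"dz":0,"spin":-0.133},{"dx":0.040,"dy":0.012,"dz":0,"spin":-0.200},{"dx":0.054,"dy":0.013,"dz":0,"spin":-0.267},{"dx":0.068,"dy":0.013,"dz":0,"spin":-0.333},{"dx":0.082,"dy":0.011,"dz":0,"spin":-0.400},{"dx":0.095,"dy":0.008,"dz":0,"spin":-0.467},{"dx":0.108,"dy":0.003,"dz":0,"spin":-0.533},{"dx":0.121,"dy":-0.003,"dz":0,"spin":-0.600},{"dx":0.133,"dy":-0.010,"dz":0,"spin":-0.667}]'
python3 - <<'E'
from h import *
togo(273,30,14.5,103)
E
```

```text
t: 26.7
tool_pos: [529.9, -126.6, 103.2]
tool_rot: [0.0, 0.881, -0.472, -0.0]
wrist_force: [0.1, 2.3, 0.2]
opening: -0.001
gripper_force: 1.0
t: 27.7
tool_pos: [548.9, -153.7, 102.9]
tool_rot: [0.0, 0.999, 0.032, -0.002]
wrist_force: [-2.6, -0.8, 1.8]
opening: -0.004
gripper_force: 1.1
pos [ 548.9 -153.7  102.9] psi 3.6 q6 1.62 F [-2.6 -0.8  1.8] t 27.7
shift [ 0.006 -0.004 -0.001] spin 0.007
```

Turning well. Another 42°, then back off, lift and spin back.

```bash
python3 -m pendant '[{"dx":0.013,"dy":0.003,"dz":0,"spin":-0.067},{"dx":0.026,"dy":0.006,"dz":0,"spin":-0.133},{"dx":0.040,"dy":0.009,"dz":0,"spin":-0.200},{"dx":0.054,"dy":0.010,"dz":0,"spin":-0.267},{"dx":0.068,"dy":0.010,"dz":0,"spin":-0.333},{"dx":0.082,"dy":0.008,"dz":0,"spin":-0.400},{"dx":0.095,"dy":0.005,"dz":0,"spin":-0.467}]'
python3 -m pendant '[{"dx":-0.03,"dy":0,"dz":0,"spin":0},{"dx":-0.03,"dy":0,"dz":-0.1,"spin":0},{"dx":-0.03,"dy":0,"dz":-0.25,"spin":0},{"dx":-0.03,"dy":0,"dz":-0.4,"spin":0},{"dx":-0.03,"dy":0,"dz":-0.41,"spin":0}]'
python3 -m pendant '[{"dx":0,"dy":0,"dz":0,"spin":0.09},{"dx":0,"dy":0,"dz":0,"spin":0.18},{"dx":0,"dy":0,"dz":0,"spin":0.27},{"dx":0,"dy":0,"dz":0,"spin":0.36},{"dx":0,"dy":0,"dz":0,"spin":0.45},{"dx":0,"dy":0,"dz":0,"spin":0.54},{"dx":0,"dy":0,"dz":0,"spin":0.63},{"dx":0,"dy":0,"dz":0,"spin":0.72},{"dx":0,"dy":0,"dz":0,"spin":0.81},{"dx":0,"dy":0,"dz":0,"spin":0.9}]'
python3 -m pendant '[{"dx":0,"dy":0,"dz":0,"spin":0.09},{"dx":0,"dy":0,"dz":0,"spin":0.18},{"dx":0,"dy":0,"dz":0,"spin":0.27},{"dx":0,"dy":0,"dz":0,"spin":0.36},{"dx":0,"dy":0,"dz":0,"spin":0.45},{"dx":0,"dy":0,"dz":0,"spin":0.54},{"dx":0,"dy":0,"dz":0,"spin":0.63},{"dx":0,"dy":0,"dz":0,"spin":0.72},{"dx":0,"dy":0,"dz":0,"spin":0.81},{"dx":0,"dy":0,"dz":0,"spin":0.9}]'
python3 - <<'E'
from h import *
togo(135,30,22,205)
E
```

```text
t: 28.4
tool_pos: [573.5, -154.1, 103.0]
tool_rot: [0.0, 0.922, 0.388, -0.001]
wrist_force: [-0.6, -2.0, 0.1]
opening: 0.004
gripper_force: 1.1
t: 28.9
tool_pos: [571.4, -159.2, 211.5]
tool_rot: [0.003, 0.923, 0.385, 0.004]
wrist_force: [0.7, -0.4, 0.2]
opening: 0.0
gripper_force: 0.0
t: 29.9
tool_pos: [567.9, -158.4, 204.8]
tool_rot: [0.0, 0.951, -0.309, -0.001]
wrist_force: [0.6, -0.9, 0.3]
opening: -0.0
gripper_force: 0.0
t: 30.9
tool_pos: [568.0, -158.4, 204.8]
tool_rot: [-0.001, -0.522, 0.853, 0.001]
wrist_force: [-0.2, -0.8, -0.9]
opening: -0.002
gripper_force: 0.0
pos [ 568.  -158.4  204.8] psi -117.0 q6 -0.47 F [-0.2 -0.8 -0.9] t 30.9
shift [-0.242  0.17  -0.001] spin 0.199
```

```bash
python3 -m pendant '[{"dx":-0.12,"dy":0.085,"dz":0,"spin":0.09},{"dx":-0.242,"dy":0.17,"dz":0,"spin":0.18},{"dx":-0.242,"dy":0.17,"dz":0,"spin":0.2},{"dx":-0.242,"dy":0.17,"dz":0,"spin":0.2}]'
python3 - <<'E'
from h import *
import cv2
togo(135,30,22,108)
b=arm.grab_frame('scene');a=cv2.imread('pics/scene0.png');cv2.imwrite('pics/mid.png',b)
def sh(a,b,x,y,w,h):
    r=cv2.matchTemplate(cv2.resize(b[y-8:y+h+8,x-8:x+w+8],None,fx=4,fy=4,interpolation=2),cv2.resize(a[y:y+h,x:x+w],None,fx=4,fy=4,interpolation=2),cv2.TM_CCOEFF_NORMED)
    _,v,_,l=cv2.minMaxLoc(r);return (l[0]/4-8,l[1]/4-8,round(v,3))
print('hub',sh(a,b,264,172,18,12),'plate',sh(a,b,255,186,40,24))
E
```

```text
t: 31.3
tool_pos: [557.2, -84.5, 205.1]
tool_rot: [-0.001, -0.386, 0.922, 0.0]
wrist_force: [1.2, -0.5, -0.6]
opening: -0.0
gripper_force: 0.0
pos [557.2 -84.5 205.1] psi -134.6 q6 -0.91 F [ 1.2 -0.5 -0.6] t 31.3
shift [ 0.001 -0.004  0.389] spin 0.005
hub (0.25, -1.0, 0.928) plate (0.0, -0.75, 0.974)
```

Hub and plate are both up about 1 px, roughly the 5 mm expected of half a turn. Second stroke.

```bash
python3 -m pendant '[{"dx":0,"dy":-0.004,"dz":0.12,"spin":0},{"dx":0,"dy":-0.004,"dz":0.24,"spin":0},{"dx":0,"dy":-0.004,"dz":0.32,"spin":0},{"dx":0,"dy":-0.004,"dz":0.36,"spin":0},{"dx":0,"dy":-0.004,"dz":0.389,"spin":0},{"dx":0,"dy":-0.004,"dz":0.389,"spin":0}]'
python3 -m pendant '[{"dx":0.01,"dy":0,"dz":0,"spin":0},{"dx":0.02,"dy":0,"dz":0,"spin":0},{"dx":0.03,"dy":0,"dz":0,"spin":0},{"dx":0.03,"dy":0,"dz":0,"spin":0}]'
python3 - <<'E'
from h import *
togo(135,30,14.5,108)
E
```

```text
t: 31.95
tool_pos: [558.5, -86.2, 107.9]
tool_rot: [-0.001, -0.386, 0.923, 0.0]
wrist_force: [-0.1, -0.4, -0.1]
opening: 0.001
gripper_force: 0.0
t: 32.35
tool_pos: [553.9, -91.0, 109.4]
tool_rot: [0.001, -0.386, 0.922, -0.0]
wrist_force: [0.4, 2.7, 0.5]
opening: -0.001
gripper_force: 1.0
pos [553.9 -91.  109.4] psi -134.6 q6 -0.9 F [0.4 2.7 0.5] t 32.35
shift [0.003 0.006 0.005] spin 0.005
```

```bash
python3 -m pendant '[{"dx":0.013,"dy":0.006,"dz":0,"spin":-0.067},{"dx":0.026,"dy":0.012,"dz":0,"spin":-0.133},{"dx":0.040,"dy":0.015,"dz":0,"spin":-0.200},{"dx":0.054,"dy":0.016,"dz":0,"spin":-0.267},{"dx":0.068,"dy":0.016,"dz":0,"spin":-0.333},{"dx":0.082,"dy":0.014,"dz":0,"spin":-0.400},{"dx":0.095,"dy":0.011,"dz":0,"spin":-0.467},{"dx":0.108,"dy":0.006,"dz":0,"spin":-0.533},{"dx":0.121,"dy":0,"dz":0,"spin":-0.600},{"dx":0.133,"dy":-0.008,"dz":0,"spin":-0.667}]'
python3 -m pendant '[{"dx":0.013,"dy":0.005,"dz":0,"spin":-0.067},{"dx":0.026,"dy":0.009,"dz":0,"spin":-0.133},{"dx":0.040,"dy":0.012,"dz":0,"spin":-0.200},{"dx":0.054,"dy":0.013,"dz":0,"spin":-0.267},{"dx":0.068,"dy":0.013,"dz":0,"spin":-0.333},{"dx":0.082,"dy":0.011,"dz":0,"spin":-0.400},{"dx":0.095,"dy":0.008,"dz":0,"spin":-0.467},{"dx":0.108,"dy":0.003,"dz":0,"spin":-0.533},{"dx":0.121,"dy":-0.003,"dz":0,"spin":-0.600},{"dx":0.133,"dy":-0.010,"dz":0,"spin":-0.667}]'
python3 - <<'E'
from h import *
togo(255,30,14.5,108)
E
```

```text
t: 33.35
tool_pos: [532.2, -116.1, 109.2]
tool_rot: [-0.001, 0.797, -0.604, 0.001]
wrist_force: [0.6, 1.9, 2.1]
opening: 0.003
gripper_force: 1.2
t: 34.35
tool_pos: [541.7, -147.9, 108.5]
tool_rot: [0.0, 0.992, -0.124, -0.001]
wrist_force: [-1.0, 2.4, 0.8]
opening: 0.0
gripper_force: 1.0
pos [ 541.7 -147.9  108.5] psi -14.3 q6 1.3 F [-1.   2.4  0.8] t 34.35
shift [-0.001 -0.002  0.002] spin 0.008
```

```bash
python3 -m pendant '[{"dx":0.013,"dy":0.005,"dz":0,"spin":-0.067},{"dx":0.026,"dy":0.008,"dz":0,"spin":-0.133},{"dx":0.040,"dy":0.010,"dz":0,"spin":-0.200},{"dx":0.054,"dy":0.011,"dz":0,"spin":-0.267},{"dx":0.068,"dy":0.011,"dz":0,"spin":-0.333},{"dx":0.082,"dy":0.009,"dz":0,"spin":-0.400}]'
python3 -m pendant '[{"dx":-0.03,"dy":0,"dz":0,"spin":0},{"dx":-0.03,"dy":0,"dz":-0.1,"spin":0},{"dx":-0.03,"dy":0,"dz":-0.25,"spin":0},{"dx":-0.03,"dy":0,"dz":-0.4,"spin":0},{"dx":-0.03,"dy":0,"dz":-0.42,"spin":0}]'
python3 -m pendant '[{"dx":0,"dy":-0.18,"dz":0,"spin":0},{"dx":0,"dy":-0.36,"dz":0,"spin":0},{"dx":0,"dy":-0.54,"dz":0,"spin":0},{"dx":0,"dy":-0.72,"dz":0,"spin":0},{"dx":0,"dy":-0.9,"dz":0,"spin":0},{"dx":0,"dy":-1,"dz":0,"spin":0},{"dx":0,"dy":-1,"dz":0,"spin":0}]'
python3 - <<'E'
from h import *
import cv2
s=arm.grab_frame("scene");t=arm.grab_frame("top");a=cv2.imread('pics/scene0.png');at=cv2.imread('pics/top0.png')
def sh(a,b,x,y,w,h):
    r=cv2.matchTemplate(cv2.resize(b[y-8:y+h+8,x-8:x+w+8],None,fx=4,fy=4,interpolation=2),cv2.resize(a[y:y+h,x:x+w],None,fx=4,fy=4,interpolation=2),cv2.TM_CCOEFF_NORMED)
    _,v,_,l=cv2.minMaxLoc(r);return (l[0]/4-8,l[1]/4-8,round(v,3))
print('hub',sh(a,s,264,172,18,12),'plate',sh(a,s,255,188,40,20),'mould lower',sh(a,s,248,205,54,20))
for n,q in dict(salt=(202,158,20,20),jar=(305,158,22,24),spoon=(326,158,18,50),tin=(192,184,36,34)).items(): print(n,sh(at,t,*q))
cv2.imwrite("pics/s5.png",np.hstack([cv2.resize(s[140:240,230:310],None,fx=5,fy=5,interpolation=2),cv2.resize(t[125:225,230:310],(400,500),interpolation=2)]))
E
```

```text
t: 34.95
tool_pos: [561.0, -155.9, 108.7]
tool_rot: [0.0, 0.982, 0.189, -0.001]
wrist_force: [-1.1, -1.8, 1.0]
opening: -0.001
gripper_force: 1.1
t: 35.45
tool_pos: [557.3, -158.5, 219.1]
tool_rot: [0.002, 0.983, 0.186, 0.005]
wrist_force: [-0.8, -0.4, 0.2]
opening: 0.003
gripper_force: 0.0
t: 36.15
tool_pos: [461.9, 76.7, 213.3]
tool_rot: [-0.0, 0.982, 0.188, -0.0]
wrist_force: [-0.2, -0.1, 0.4]
opening: -0.001
gripper_force: 0.0
hub (0.25, -2.25, 0.684) plate (0.0, -1.5, 0.939) mould lower (0.0, -0.25, 0.954)
salt (0.0, -0.25, 0.892)
jar (0.0, 0.0, 1.0)
spoon (0.0, 0.0, 0.999)
tin (0.0, 0.0, 0.759)
```

View pics/s5.png

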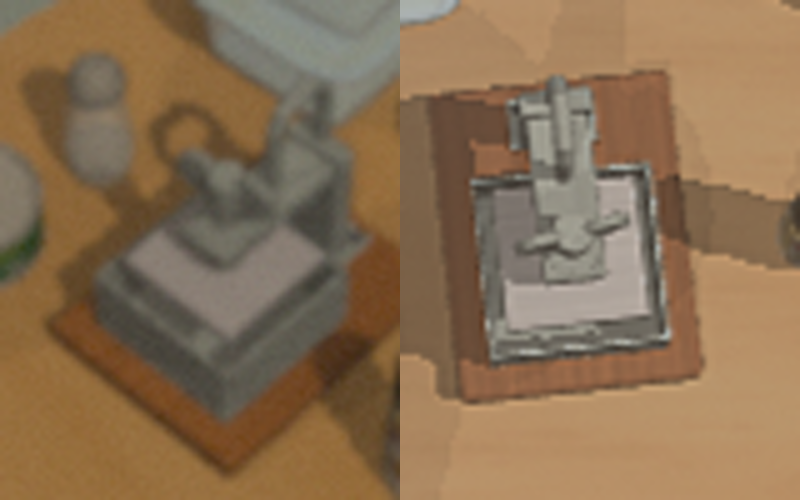

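The wings now lie across the press, (520,245)–(625,215), just under a full turn on. The hub is up 2.25 px (about 9.4 mm), so the plate stands about 4–5 mm above the rim. The mould, salt, jar and spoon match the first pictures, and the tin is partly hidden by the arm.

```bash
python3 -c "from cell import arm; print(arm.sign_off())"
```

```text
the job is handed in; nothing more can be done
None
```

The job is handed in at about 36 s: two light strokes of 2–3 N turned the screw just under one full turn, so by my estimate the plate is 4–5 mm clear of the rim and well short of the upper stop; the mould, salt, jar and spoon had not moved, the tin was half hidden by the arm, and an earlier pair of strokes passed over the wings without touching.

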